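# Tip the crimson miniature out of its nest

### The arm

A 6-joint arm with a two-finger parallel gripper is mounted at the origin on the work surface. World frame = base frame: x ahead of the robot, y to its left, z up, the work surface at z = 0. Lengths are in mm, angles in rad, forces in N, time in s.
With the tool pointing down it reaches from about 350 to 875 mm from the base axis. Payload 4.2 kg.
Tool frame: the origin (TCP) lies between the finger pads; the fingertips stand 11 mm ahead of it and the grasp point (between the pads) lies 8 mm behind it; z points along the fingers, y is the direction in which the jaws open and shut (so a half turn about z gives the same grasp; the last joint's range is limited). The gripper opens to 85 mm and grips with 20 to 120 N. Pads are 22 mm wide; open, the fingers measure 114 mm over their backs; the gripper's body (76 mm by 85 mm) begins 54 mm behind the grasp point. The pads swing forward as they close: fully open they stand 13 mm farther back than shut.
Start: joints at [1.479, 0.385, 0.008, 0, -1.194, -0.259], TCP at [214.748, 586.926, 242.312] pointing down, gripper open.
Joint ranges: [-3.14, 3.14], [-1.21, 2.06], [-1.07, 1.41], [-3.16, 2.05], [-2.99, -0.16], [-3.1, 3.1]. Speed limits (rad/s): [2.79, 2.79, 3.14, 3.14, 3.14, 3.14].

### API

Orientations are given as a unit quaternion [x, y, z, w].
In Python, from bench import * gives the robot as it stands.
- The arm moves only by the tool servo_tool, never from a script. Its argument "rows" is a list of rows, each a list of 7 numbers: the opening, from 0 (shut) to 1 (fully open), then the shift along the tool's x, y, z in cm, then the turn, a rotation vector about the tool's x, y, z in degrees. A call has 1 to 12 rows; each row shifts and turns the commanded pose from where the row before left it, along the tool's axes as they then stand; what a row does not reach is not made up. A row lasts 1/10 s, in which the tool goes at most 50 mm and 8.59 degrees, less where a joint would pass 70% of its speed; a pose out of reach is approached as far as the arm can. A call is refused whole if a number of a shift passes 5 or a number of a turn 8.59, either way. A call with a gripper value outside its range is refused whole. The fingers move at their own pace and stop on an object; the grip force is fixed at half the most. Time passes only in rows, so rows that do not move let the fingers close. It gives the time, the measured TCP pose, the force and the opening at its end, in the units of the state.
- read_state(): the state, without advancing time (a new reading comes with each control period).
- get_image(name): name is "side" or "top"; returns a dict with "image" (384x512x3 uint8, red, green, blue), "mtx" (3x3 intrinsics, pixels), "k1" (the pictures are not rectified: a ray, as slopes to the right and down, at radius r is drawn at 1 + k1 r^2 times it, then the intrinsics apply), "extrinsics" (4x4, takes a point from camera to world coordinates). Camera axes: x right, y up, looking along -z (the intrinsics and any distortion apply to the point x, -y, -z); pixel columns grow to the right and rows downward; lengths in mm; the calibration is good to about 2 mm. A picture is of the moment at which its call begins. There is no depth.
- job_done(): hands the job in, once; it reports no verdict.
The state is a dict: "clock": time; "joints": joint angles; "joint_vel": joint speeds; "joint_efforts": joint torques, N m; "position": TCP position; "ee_rot": TCP orientation; "contact_force": force on the tool from outside, world axes, zero at the start; "wrist_torque": the same for the moment, N m; "gripper_width": finger opening in mm.
Only numpy, scipy, OpenCV 4.12 (cv2) and the standard library are available. Lean on these libraries where they do the work, as an engineer would, in place of code of your own. Each camera call takes 0.05 s, during which the arm holds its last target. There are 200 camera calls.

### The job

The two gilt-framed miniatures lie sunk in a tray that leaves no room for fingers at their sides. Press down the end of the crimson one at the tray's open side so that its other end tips up and stays up, then take it by the raised end, lift it out and lay it flat, face up, on the middle of the grey felt mat; set it down, do not drop it. Leave the blue miniature lying as it is.

Things in the scene. Friction and masses are not known exactly. Their poses are not given: they have to be found in the camera images.
- crimson_center (a point): Middle of the loose crimson miniature: flat block 120 x 52 x 18 mm (x, y, z), gilt frame edge, crimson face, about 0.2 kg. z points up out of its face, x along its length. It starts level, face up, in either nest, its axes along the tray's. Pressed down near its -x end (3 to 7 N), it rocks about the nest's hinge to a stop at 0.32 rad: that end sinks 15 mm, the +x end rises 22 mm, and it stays so.
- blue_center (a point): Middle of the loose blue miniature: same size, gilt frame and axes, with a blue face; it lies in the tray's other nest and must be left there.
- tray: Fixed dark green tray, 154 mm long (x -70 to +84 mm), 184 wide (y), rim 48 above the table; origin on the table between its nests, centred at x = 0, y = -40 and +40 mm. Nests: 56 mm wide channels, walled at +x, open at -x, a miniature's face 2 mm below the rim. Under each, a brass rocking plate, stiff hinge along y at x = -12, z = 38 mm; it stays as left, but 1 N on the raised end lowers it.
- mat_top (a point): Centre of the top of the fixed grey felt mat on the table, 180 x 110 mm (x, y), top 5 mm above the table; z up.
Mind the look-alikes: they are no part of the job. Leave any turquoise look-alike of the part that bears crimson_center alone. Several things look just like the part that bears mat_top: the one meant starts farthest from the robot's base.

How it is judged (in metres and radians):
On the way:
1. the crimson miniature is tipped up in its nest, its far end raised (by more than 0.12 rad) (angle between crimson_center's own z axis and vertical above 0.12 rad and distance between crimson_center and blue_center below 0.1 m), for 0.2 s.
At the end, for the whole second after the job is handed in: The crimson miniature lies at rest on the grey mat, face up and flat within 0.12 rad, its centre within 25 mm of the mat's centre; the blue one lies in its nest, within 10 mm of its start and level within 0.1 rad (horizontal distance between crimson_center and mat_top below 0.025 m and z of crimson_center in the frame of mat_top between 0.005 and 0.014 m and angle between crimson_center's own z axis and vertical below 0.12 rad and linear speed of crimson below 0.02 m/s and distance of blue_center from where it was at the start of the episode below 0.01 m and angle between blue_center's own z axis and vertical below 0.1 rad); the robot touches nothing.
It fails at once if the blue miniature is tipped up or moved from its place (angle between blue_center's own z axis and vertical above 0.15 rad or distance of blue_center from where it was at the start of the episode above 0.015 m).
It fails at once if the crimson miniature is dropped (falls free faster than 0.8 m/s, a fall of more than some 30 mm) (contact force between the fingers and crimson below 0.1 N and linear speed of crimson above 0.8 m/s).
It also fails if it takes over 42 s, if anything falls off the work surface, if the arm or the gripper's body presses on something with over 40 N, if the wrist force passes 120 N, or if a joint passes its speed limit or range.

## Working session

There is one attempt and no reset: what is moved stays moved. The work goes in short steps, Python scripts to look and compute and a tool call to move; the robot and the scene stay as the last step left them, time stands still between calls to the robot, and variables do not carry over. Pictures are saved under pics/ and viewed, about 8 in all and at most 12, crops included, and the job is handed in when it is done.

Besides the shell and the picture viewer there is one more tool, called after "Call:" as name([rows], argument=value, ...), one row to a line, values as JSON. servo_tool: Moves the arm, as the interface text tells. Its arguments: {"type":"object","properties":{"rows":{"type":"array","items":{"type":"array","items":{"type":"number"}}}},"required":["rows"]}

```bash
ls; mkdir -p pics
python3 - <<'E'
from bench import *
import cv2,numpy as np
for n in("top","side"):
    d=get_image(n);cv2.imwrite(f"pics/{n}0.png",d["image"][:,:,::-1]);print(n,d["mtx"].tolist(),d["k1"],np.round(d["extrinsics"],3).tolist())
print(read_state())
E
```

```text
pics
top [[414.91044359906476, 0.0, 245.4128398144406], [0.0, 414.91044359906476, 188.5625832581865], [0.0, 0.0, 1.0]] -0.04796727887115562 [[0.015, 0.976, -0.218, 207.036], [-1.0, 0.014, -0.006, 53.1], [-0.003, 0.218, 0.976, 1001.611], [0.0, 0.0, 0.0, 1.0]]
side [[488.14005562840873, 0.0, 258.53234695231293], [0.0, 488.14005562840873, 189.40002419739625], [0.0, 0.0, 1.0]] 0.00906684628458895 [[0.746, 0.325, -0.582, -157.783], [-0.666, 0.376, -0.644, -579.885], [0.01, 0.868, 0.497, 544.093], [0.0, 0.0, 0.0, 1.0]]
{'clock': 0.1, 'joints': array([ 1.47857405e+00,  3.85486361e-01,  6.76799981e-03, -4.51455685e-04,
       -1.19401587e+00, -2.58571265e-01]), 'joint_vel': array([-0.00150509, -0.00085705,  0.00262479,  0.0032808 , -0.00222593,
        0.0002921 ]), 'joint_efforts': array([-2.83921690e-04, -3.93318057e+01,  1.88930959e+01,  4.19802099e+00,
       -2.57271844e-03,  2.69767717e-06]), 'position': array([214.60015941, 586.46593394, 241.32662878]), 'ee_rot': array([ 9.84642365e-01, -1.74580728e-01, -1.28588883e-04,  9.83032837e-04]), 'contact_force': array([-0.11675819, -0.36906865, -0.79156974]), 'wrist_torque': array([-0.00081439,  0.01331916,  0.01965597]), 'gripper_width': 85.57172050363742}
```

View pics/top0.png

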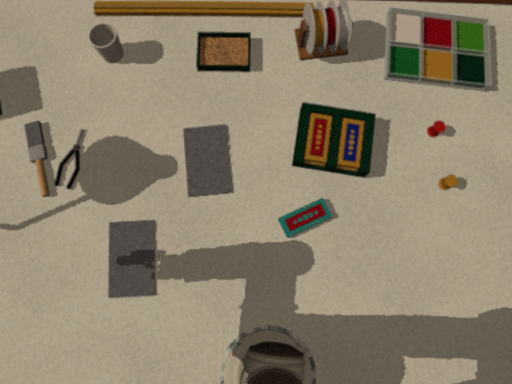

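View pics/side0.png

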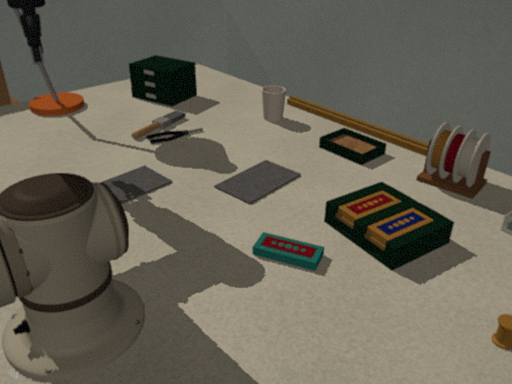

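```bash
cat > h.py <<'E'
from bench import *
import cv2,numpy as np
def ray(d,px):
    K=np.array(d["mtx"]);E=np.array(d["extrinsics"])
    p=cv2.undistortPoints(np.array(px,float).reshape(-1,1,2),K,np.array([d["k1"],0,0,0,0.]))[:,0]
    r=np.c_[p[:,0],-p[:,1],-np.ones(len(p))]@E[:3,:3].T
    return E[:3,3],r
def onz(d,px,z):
    o,r=ray(d,px);return o+r*((z-o[2])/r[:,2])[:,None]
def rect(d,mask,z):
    c=max(cv2.findContours(mask.astype(np.uint8),cv2.RETR_EXTERNAL,cv2.CHAIN_APPROX_NONE)[0],key=cv2.contourArea)
    P=onz(d,c[:,0,:],z)[:,:2]
    return cv2.minAreaRect(P.astype(np.float32)),cv2.boundingRect(c)
E
python3 - <<'E'
from h import *
for n in("top","side"):
    d=get_image(n);im=d["image"];h=cv2.cvtColor(im,cv2.COLOR_RGB2HSV);H,S,V=[h[...,i].astype(int) for i in range(3)]
    def show(k,m,z,box):
        w=np.zeros_like(m);x0,y0,x1,y1=box;w[y0:y1,x0:x1]=m[y0:y1,x0:x1];print(n,k,rect(d,w,z))
    tb=(285,95,385,185) if n=="top" else (315,175,465,275)
    show("crim",((H<8)|(H>170))&(S>150)&(V>70),46,tb)
    show("blue",(H>108)&(H<130)&(S>120)&(V>60),46,tb)
    gold=(H>12)&(H<30)&(S>110)&(V>90)
    cs=[c for c in cv2.findContours(gold.astype(np.uint8),0,1)[0] if cv2.contourArea(c)>150]
    for c in cs:
        x,y=c[:,0].mean(0)
        if tb[0]<x<tb[2] and tb[1]<y<tb[3]: print("gold",cv2.minAreaRect(onz(d,c[:,0],46)[:,:2].astype(np.float32)))
    show("tray",(V<75)&(S>60),48,tb)
    for b in ([(175,115,240,205),(100,212,165,305)] if n=="top" else [(210,155,305,205)]):
        show("mat",(S<45)&(V<105),5,b)
    x0,y0,x1,y1=tb
    cv2.imwrite(f"pics/c_{n}.png",cv2.resize(im[y0-5:y1+5,x0-5:x1+5,::-1],None,fx=4,fy=4,interpolation=2))
a=cv2.imread("pics/c_top.png");b=cv2.imread("pics/c_side.png");b=cv2.resize(b,(440,int(b.shape[0]*440/b.shape[1])))
b=cv2.copyMakeBorder(b,0,max(0,a.shape[0]-b.shape[0]),0,0,0);cv2.imwrite("pics/c.png",cv2.resize(np.hstack([a[:b.shape[0]],b]),(800,380)))
E
```

```text
top crim (((552.2651977539062, -116.30538177490234), (27.847557067871094, 93.38939666748047), 81.64131164550781), (311, 119, 16, 37))
top blue (((539.9519653320312, -195.17617797851562), (25.397357940673828, 91.11427307128906), 80.99839782714844), (344, 124, 14, 37))
gold ((535.3390502929688, -193.706787109375), (53.36825942993164, 128.6640167236328), 81.22392272949219)
gold ((547.2227172851562, -114.75015258789062), (52.903194427490234, 129.1703643798828), 81.49356079101562)
top tray (((546.082275390625, -154.4824676513672), (183.48008728027344, 163.99600219726562), 81.41252136230469), (293, 103, 82, 74))
top mat (((501.75604248046875, 155.94033813476562), (178.34616088867188, 109.43134307861328), 6.825740814208984), (184, 125, 49, 72))
top mat (((255.75636291503906, 327.7044677734375), (177.7869873046875, 110.60526275634766), 4.355672359466553), (109, 220, 47, 77))
side crim (((554.0166015625, -118.66376495361328), (28.18610191345215, 93.22974395751953), 81.50711822509766), (348, 195, 43, 19))
side blue (((542.1002197265625, -197.71994018554688), (25.930715560913086, 91.61288452148438), 81.18570709228516), (379, 213, 44, 21))
gold ((539.6734008789062, -197.97691345214844), (51.371124267578125, 121.86511993408203), 81.52151489257812)
gold ((552.0023193359375, -118.94134521484375), (50.52173614501953, 121.75366973876953), 81.65340423583984)
side tray (((526.4481811523438, -175.72842407226562), (217.85572814941406, 199.21109008789062), 81.45172882080078), (325, 182, 128, 88))
side mat (((501.61083984375, 148.80015563964844), (183.04925537109375, 116.87229919433594), 6.68385124206543), (214, 160, 87, 45))
```

View pics/c.png

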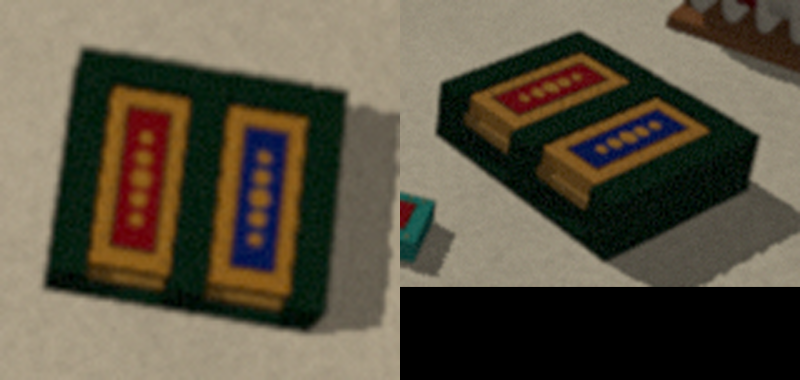

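Both crops show the crimson miniature on the left (tray +y) and the blue one on the right. The open side faces the robot. The measured sizes fit: mat 178x109, gold 53x129, spacing 80. The far mat is at about (502,154) and the other one at (256,328), so the far one is the target. I'll go above the press point now, with the gripper shut.

Call:
servo_tool([
  [0,0,0,0,0,0,-5.75],
  [0,0,0,0,0,0,-5.75],
  [0,2.4,4.04,0,0,0,0],
  [0,2.4,4.04,0,0,0,0],
  [0,2.4,4.04,0,0,0,0],
  [0,2.4,4.04,0,0,0,0],
  [0,2.4,4.04,0,0,0,0],
  [0,2.4,4.04,0,0,0,0],
  [0,2.4,4.04,0,0,0,0],
  [0,2.4,4.04,0,0,0,0],
])

```text
clock: 1.2
position: [356.5, 236.8, 242.5]
ee_rot: [0.997, -0.075, 0.0, -0.0]
contact_force: [1.5, -0.2, -0.3]
gripper_width: 0.0
```

Call:
servo_tool([
  [0,2.4,4.04,0,0,0,0],
  [0,2.4,4.04,0,0,0,0],
  [0,2.4,4.04,0,0,0,0],
  [0,2.4,4.04,0,0,0,0],
  [0,2.4,4.04,0,0,0,0],
  [0,2.4,4.04,0,0,0,0],
  [0,2.4,4.04,0,0,0,0],
  [0,2.4,4.04,0,0,0,0],
  [0,0,0,0,0,0,0],
  [0,0,0,0,0,0,0],
])

```text
clock: 2.2
position: [497.5, -110.6, 241.6]
ee_rot: [0.997, -0.076, -0.001, -0.0]
contact_force: [0.2, -0.5, -0.1]
gripper_width: -0.1
```

Call:
servo_tool([
  [0,0,-0.1,4,0,0,0],
  [0,0,0,4,0,0,0],
  [0,0,0,4,0,0,0],
  [0,0,0,3.5,0,0,0],
  [0,0,0,0,0,0,0],
  [0,0,0,0,0,0,0],
])

```text
clock: 2.8
position: [498.3, -107.7, 88.0]
ee_rot: [0.997, -0.074, 0.0, 0.0]
contact_force: [0.4, -0.3, 0.5]
gripper_width: -0.4
```

Run:
```python
from h import *
o=[]
for n,(x,y) in (("top",(260,80)),("side",(290,120))):
    im=get_image(n)["image"][:,:,::-1]
    o.append(cv2.resize(im[y:y+150,x:x+180] if 1 else 0,(400,333),interpolation=2))
cv2.imwrite("pics/p1.png",np.hstack(o)); s=read_state();print(s["position"],s["contact_force"])
```

```text
[ 499.56397142 -107.96962877   89.54496023] [ 0.29497333 -0.34980595  0.09503357]
```

View pics/p1.png

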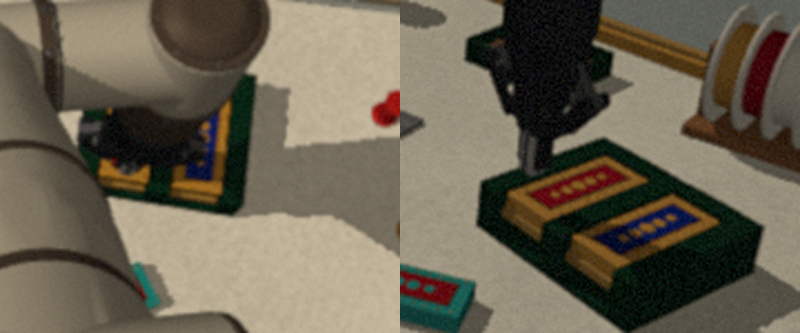

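The gripper hangs above the crimson miniature's near end, with its tips at side pixel (351,197). The blue one is clear. Next I'll descend until contact.

Run:
```python
from h import *
d=get_image("side")
print(onz(d,[[350.8,196.6]],78))
```

```text
[[ 500.87609421 -109.93232112   78.        ]]
```

Call:
servo_tool([
  [0,0,0,1.5,0,0,0],
  [0,0,0,1,0,0,0],
  [0,0,0,0.3,0,0,0],
  [0,0,0,0.2,0,0,0],
  [0,0,0,0,0,0,0],
])

```text
clock: 3.45
position: [498.2, -108.7, 57.6]
ee_rot: [0.997, -0.075, 0.0, -0.0]
contact_force: [-0.4, 0.5, -0.3]
gripper_width: 0.2
```

Call:
servo_tool([
  [0,0,0,0.2,0,0,0],
  [0,0,0,0.2,0,0,0],
  [0,0,0,0.2,0,0,0],
  [0,0,0,0.2,0,0,0],
])

```text
clock: 3.85
position: [497.7, -108.6, 49.3]
ee_rot: [0.997, -0.075, -0.0, -0.0]
contact_force: [-2.1, 1.1, 3.6]
gripper_width: 0.1
```

Call:
servo_tool([
  [0,0,0,0.15,0,0,0],
  [0,0,0,0.15,0,0,0],
  [0,0,0,0,0,0,0],
])

```text
clock: 4.15
position: [497.8, -108.6, 46.0]
ee_rot: [0.997, -0.075, -0.0, 0.0]
contact_force: [-1.2, 0.6, 0.7]
gripper_width: 0.1
```

Call:
servo_tool([
  [0,0,0,0.1,0,0,0],
  [0,0,0,0.1,0,0,0],
])

```text
clock: 4.35
position: [497.9, -108.7, 44.7]
ee_rot: [0.997, -0.075, -0.0, 0.0]
contact_force: [-5.2, 1.7, 12.4]
gripper_width: 0.1
```

It has reached the stop. I'll retract and check the tilt.

Call:
servo_tool([
  [0,0,0,-1,0,0,0],
  [0,0,0,-3,0,0,0],
  [0.8,0,0,-4.5,0,0,0],
  [0.8,0,0,-3.5,0,0,0],
  [0.8,0,0,0,0,0,0],
])

```text
clock: 4.85
position: [501.9, -108.8, 170.2]
ee_rot: [0.997, -0.074, 0.007, -0.0]
contact_force: [0.4, -0.4, 0.4]
gripper_width: 43.4
```

Run:
```python
from h import *
im=get_image("side")["image"][:,:,::-1]
cv2.imwrite("pics/p2.png",cv2.resize(im[150:290,300:480],None,fx=3.5,fy=3.5,interpolation=2)); s=read_state();print(s["position"],s["ee_rot"],s["gripper_width"])
```

```text
[ 499.98184313 -108.59247507  167.35163397] [ 9.97181915e-01 -7.49156077e-02  3.95003483e-03 -5.26103271e-04] 50.69973642549197
```

View pics/p2.png

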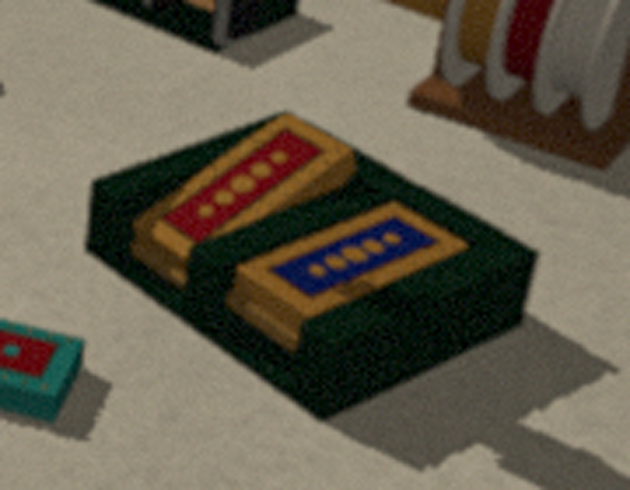

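The crimson miniature is tipped up and stays up, with its far top corners at about crop (288,113) and (355,152). The blue one is level. I'll compare the raised edge with the model and work out the grasp pose.

```bash
cat >> h.py <<'E'
from scipy.spatial.transform import Rotation as Ro
def togo(p,yaw,pitch):
    # pitch>0: tool z leans forward (along local +x); prints shift in current tool axes (cm), rotvec deg
    s=read_state();R=Ro.from_quat(s["ee_rot"])
    x=np.array([np.cos(yaw),np.sin(yaw),0]);z=np.array([0,0,-1.])
    T=Ro.from_matrix(np.c_[np.cos(pitch)*x+np.sin(pitch)*np.array([0,0,1]),np.cross(z,x),np.cos(pitch)*z+np.sin(pitch)*x])
    print("pos",s["position"].round(1),"shift cm",(R.inv().apply(np.array(p)-s["position"])/10).round(2),"in target axes",(T.inv().apply(np.array(p)-s["position"])/10).round(2),"rot",np.degrees((R.inv()*T).as_rotvec()).round(2))
E
python3 - <<'E'
from h import *
d=get_image("side");P=onz(d,np.array([[288,113],[355,152]])/3.5+[300,150],68);print(P,P.mean(0))
yaw=np.radians(-8.6);u=np.array([np.cos(yaw),np.sin(yaw),0]);C=np.array([553,-117.5,0]);t=.32
def W(lx,lz): # miniature frame point, tipped; center at local z 37
    dx,dz=lx+12,lz-1
    return C+u*(-12+dx*np.cos(t)-dz*np.sin(t))+np.array([0,0,38+dx*np.sin(t)+dz*np.cos(t)])
print("edge model",W(60,9))
a=u*np.sin(t)+np.array([0,0,-np.cos(t)])
for D in(12,-30):
    tip=W(50,9-D);tcp=tip-a*11;print(D,tip,tcp);togo(tcp,yaw,t)
E
```

```text
[[ 608.23999253 -105.39109844   68.        ]
 [ 599.25843563 -156.67366023   68.        ]] [ 603.74921408 -131.03237934   68.        ]
edge model [ 606.2231914  -125.54925092   68.24267571]
12 [ 600.56992196 -124.6942743    53.70618509] [ 597.14859533 -124.17684729   64.14777468]
pos [ 498.5 -108.6  165.4] shift cm [ 9.95  0.07 10.16] in target axes [ 6.29  0.07 12.75] rot [-0.06 18.15 -0.03]
-30 [ 587.50667481 -122.71864391   93.57407265] [ 584.08534818 -122.20121691  104.01566224]
pos [ 498.5 -108.6  165.4] shift cm [8.64 0.07 6.17] in target axes [6.29 0.07 8.55] rot [-0.06 18.15 -0.03]
```

Call:
servo_tool([
  [0.8,0,0,0,0,6.1,0],
  [0.8,0,0,0,0,6.1,0],
  [0.8,0,0,0,0,6.1,0],
  [0.8,3.15,0.13,2,0,0,0],
  [0.8,3.15,0.13,2,0,0,0],
  [0.8,0,0,4,0,0,0],
  [0.8,0,0,0,0,0,0],
  [0.8,0,0,0,0,0,0],
])

```text
clock: 5.75
position: [580.1, -124.2, 105.8]
ee_rot: [0.985, -0.074, 0.156, 0.012]
contact_force: [-0.7, 0.2, 0.4]
gripper_width: 68.1
```

Run:
```python
from h import *
d=get_image("side");im=d["image"][:,:,::-1]
cv2.imwrite("pics/p3.png",cv2.resize(im[120:290,300:480],None,fx=3.5,fy=3.5,interpolation=2))
s=read_state();print(s["gripper_width"],s["contact_force"])
togo([597.1,-125.5,64.1],np.radians(-8.6),.32)
```

```text
68.52077301082014 [0.35893408 0.23227475 1.35128978]
pos [ 580.9 -124.   107.5] shift cm [ 0.19 -0.09  4.63] in target axes [ 0.18 -0.09  4.63] rot [0.03 0.13 0.01]
```

View pics/p3.png

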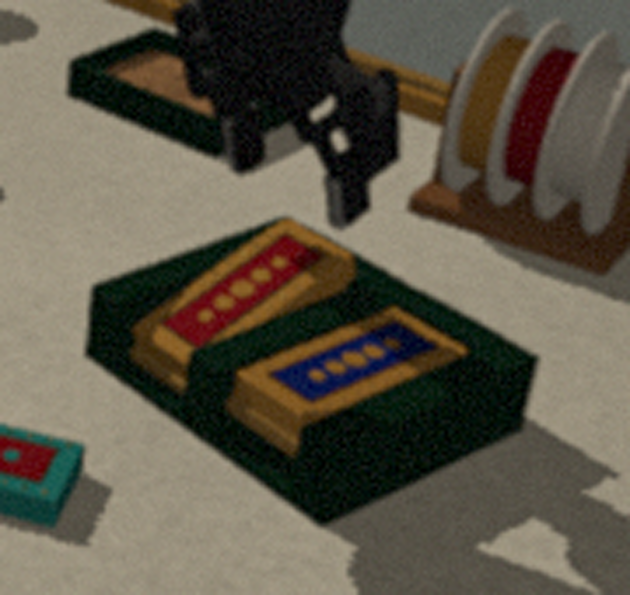

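The open fingers stand above the raised end, with tips at crop (243,170) and (345,226). The miniature is still tipped. I'll compare the finger midpoint with the edge in this same camera.

Run:
```python
from h import *
d=get_image("side");s=read_state();R=Ro.from_quat(s["ee_rot"])
for off in(2,11):
    tip=s["position"]+R.apply([0,0,off]);P=onz(d,np.array([[243,170],[345,226]])/3.5+[300,120],tip[2]);print(off,tip,P.mean(0),np.linalg.norm(P[0]-P[1]))
```

```text
2 [ 582.01519064 -123.94114232  106.69496503] [ 567.28724768 -131.51995943  106.69496503] 75.58288783250559
11 [ 584.81339462 -124.3633901    98.15144344] [ 581.44976707 -122.76222159   98.15144344] 77.05921859999678
```

Call:
servo_tool([
  [0.8,0.15,0.1,1,0,0,0],
  [0.8,0,0,1,0,0,0],
  [0.8,0,0,1,0,0,0],
  [0.8,0,0,0.7,0,0,0],
  [0.8,0,0,0,0,0,0],
])

```text
clock: 6.35
position: [593.6, -127.0, 71.8]
ee_rot: [0.985, -0.074, 0.157, 0.012]
contact_force: [-0.2, -0.1, 0.4]
gripper_width: 68.3
```

Run:
```python
from h import *
d=get_image("side");im=d["image"][:,:,::-1]
cv2.imwrite("pics/p4.png",cv2.resize(im[130:250,330:450],None,fx=5,fy=5,interpolation=2))
s=read_state();print(s["gripper_width"],s["contact_force"])
togo([597.1,-125.5,64.1],np.radians(-8.6),.32)
```

```text
68.78738795770649 [-0.3079518   0.66351204  0.05352535]
pos [ 593.9 -127.    72.5] shift cm [ 0.02 -0.19  0.89] in target axes [ 0.02 -0.19  0.89] rot [0.02 0.13 0.01]
```

View pics/p4.png

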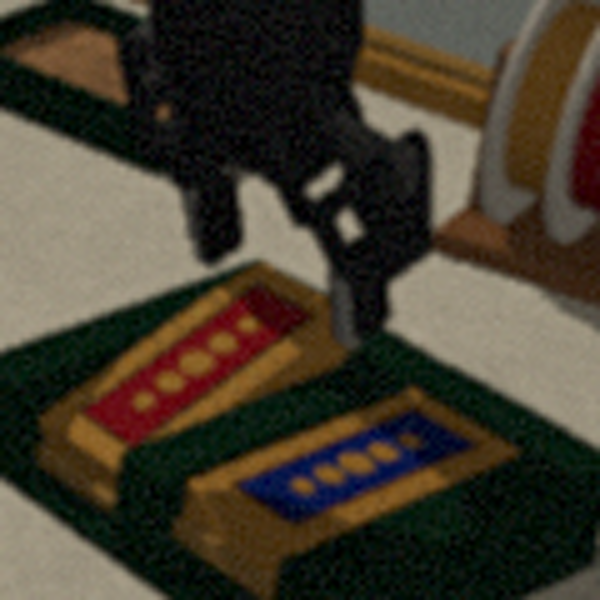

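The fingers straddle the raised end: left tip inner edge at (240,250), right one at (335,340). I'll descend the last 11 mm and close.

Call:
servo_tool([
  [0.8,0,-0.1,0.4,0,0,0],
  [0.8,0,0,0.4,0,0,0],
  [0.8,0,0,0.3,0,0,0],
  [0.8,0,0,0,0,0,0],
])

```text
clock: 6.8
position: [597.6, -126.4, 62.5]
ee_rot: [0.985, -0.074, 0.158, 0.012]
contact_force: [0.3, -0.1, -0.6]
gripper_width: 68.4
```

Call:
servo_tool([
  [0.6,0,0,0,0,0,0],
  [0.4,0,0,0,0,0,0],
  [0.4,0,0,0,0,0,0],
  [0.2,0,0,0,0,0,0],
  [0.2,0,0,0,0,0,0],
])

```text
clock: 7.3
position: [597.9, -126.3, 63.1]
ee_rot: [0.984, -0.074, 0.159, 0.012]
contact_force: [0.7, 0.4, 0.4]
gripper_width: 50.1
```

Call:
servo_tool([
  [0,0,0,0,0,0,0],
  [0,0.16,0,-0.47,0,0,0],
  [0,0.32,0,-0.95,0,0,0],
  [0,0.63,0,-1.9,0,0,0],
  [0,0.8,0,-2.4,0,0,0],
  [0,0.8,0,-2.4,0,0,0],
  [0,0,0,0,0,0,0],
  [0,0,0,0,0,0,0],
])

```text
clock: 8.1
position: [597.5, -126.3, 148.5]
ee_rot: [0.985, -0.074, 0.158, 0.012]
contact_force: [-0.3, 0.8, -4.1]
gripper_width: 50.3
```

Run:
```python
from h import *
d=get_image("side");im=d["image"][:,:,::-1]
cv2.imwrite("pics/p5.png",cv2.resize(im[90:270,310:470],None,fx=3.3,fy=3.3,interpolation=2))
s=read_state();print(s["gripper_width"],s["contact_force"],s["joints"].round(2),s["position"],s["ee_rot"])
```

```text
50.12813220404423 [ 0.46043677 -0.08143882 -2.54753154] [ 0.09  0.32 -0.45  0.16 -0.49  1.2 ] [ 596.80777608 -126.41839826  147.36225805] [ 0.98468234 -0.07437625  0.15725324  0.01184391]
```

View pics/p5.png

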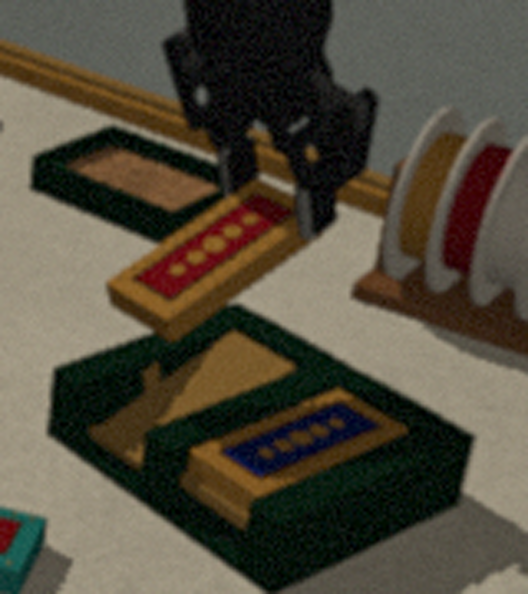

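The miniature is held and clear of the tray, the nest is empty, and the blue one lies undisturbed. Next I'll level it and carry it above the far mat.

Call:
servo_tool([
  [0,0,0,0,0,-4,0],
  [0,0,0,0,0,-5.5,0],
  [0,0,0,0,0,-5.5,0],
  [0,0,0,0,0,-3.3,0],
  [0,-0.6,-1.9,0,0,0,0],
  [0,-1.2,-3.6,0,0,0,0],
  [0,-1.2,-3.6,0,0,0,0],
  [0,-1.2,-3.6,0,0,0,0],
  [0,-1.2,-3.6,0,0,0,0],
  [0,-1.2,-3.6,0,0,0,0],
  [0,-1.2,-3.6,0,0,0,0],
  [0,-0.8,-2.8,0,0,0,0],
])

```text
clock: 9.35
position: [550.9, 148.0, 146.6]
ee_rot: [0.997, -0.075, -0.002, 0.001]
contact_force: [1.1, 0.4, -2.5]
gripper_width: 49.9
```

Call:
servo_tool([
  [0,0,0,2,0,0,0],
  [0,0,0,3,0,0,0],
  [0,0,0,3,0,0,0],
  [0,0,0,1,0,0,0],
  [0,0,0,0,0,0,0],
  [0,0,0,0,0,0,0],
])

```text
clock: 9.95
position: [553.0, 146.6, 59.0]
ee_rot: [0.997, -0.075, 0.0, 0.0]
contact_force: [0.0, 0.1, -1.8]
gripper_width: 49.6
```

Run:
```python
from h import *
for n in("side",):
    d=get_image(n);im=d["image"][:,:,::-1]
    cv2.imwrite("pics/p6.png",cv2.resize(im[60:240,180:340],None,fx=3.3,fy=3.3,interpolation=2))
s=read_state();print(s["gripper_width"],s["contact_force"],s["clock"])
togo([551.1,146.5,30],np.radians(-8.6),0)
```

```text
49.9077989831501 [-0.13721194  0.11247988 -1.57996949] 10.0
pos [553.3 146.8  59.7] shift cm [-0.22  0.07  2.97] in target axes [-0.22  0.06  2.97] rot [-0.06 -0.11  0.02]
```

View pics/p6.png

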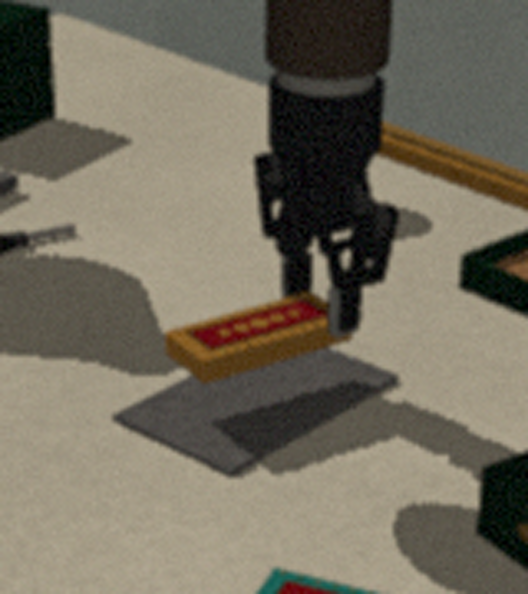

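The miniature hangs level above the mat, its free end at about crop (170,345). I'll check its centre by ray casting at the face height.

Run:
```python
from h import *
d=get_image("side");h=cv2.cvtColor(d["image"],cv2.COLOR_RGB2HSV);H,S,V=[h[...,i].astype(int) for i in range(3)]
m=((H<8)|(H>170))&(S>130)&(V>50);w=np.zeros_like(m);w[140:185,225:290]=m[140:185,225:290]
c=max(cv2.findContours(w.astype(np.uint8),0,1)[0],key=cv2.contourArea)
u=np.array([.989,-.1495]);v=np.array([.1495,.989]);p=read_state()["position"]
for z in(58,62.5,67):
    P=onz(d,c[:,0],z)[:,:2]-p[:2];a,b=P@u,P@v
    print(z,"along",np.percentile(a,[0,5,95,100]).round(1),"across",np.percentile(b,[0,5,50,95,100]).round(1),cv2.minAreaRect(P.astype(np.float32)))
```

```text
58 along [-94.  -92.6   0.4   2.3] across [-8.6 -7.7  6.2 18.5 19.7] ((-44.53203201293945, 12.017594337463379), (27.655481338500977, 96.1458740234375), 82.36558532714844)
62.5 along [-98.6 -97.2  -5.1  -3.2] across [-16.2 -15.3  -1.5  10.7  11.9] ((-50.70354080200195, 5.1782026290893555), (27.399465560913086, 95.25581359863281), 82.36558532714844)
67 along [-103.2 -101.9  -10.6   -8.7] across [-23.8 -22.9  -9.2   2.9   4.1] ((-56.87504577636719, -1.6611919403076172), (27.143444061279297, 94.3657455444336), 82.3656005859375)
```

At the expected face height the centre sits about 51 mm behind the TCP, as planned, and the face is level. I'll lower it slowly.

Call:
servo_tool([
  [0,-0.1,0.05,1,0,0,0],
  [0,0,0,1,0,0,0],
  [0,0,0,0.8,0,0,0],
  [0,0,0,0.5,0,0,0],
  [0,0,0,0.2,0,0,0],
  [0,0,0,0.2,0,0,0],
  [0,0,0,0,0,0,0],
])

```text
clock: 10.75
position: [551.4, 146.2, 21.8]
ee_rot: [0.997, -0.075, 0.0, -0.0]
contact_force: [-1.0, -0.5, -0.7]
gripper_width: 50.1
```

Call:
servo_tool([
  [0,0,0,0.1,0,0,0],
  [0,0,0,0.1,0,0,0],
  [0,0,0,0,0,0,0],
])

```text
clock: 11.05
position: [551.5, 146.2, 21.6]
ee_rot: [0.997, -0.075, 0.0, -0.0]
contact_force: [-3.5, -0.8, 9.4]
gripper_width: 50.2
```

Contact with the mat. I'll release, retreat and check.

Call:
servo_tool([
  [0.7,0,0,-0.1,0,0,0],
  [0.75,0,0,0,0,0,0],
  [0.85,0,0,0,0,0,0],
  [0.85,0,0,0,0,0,0],
])

```text
clock: 11.45
position: [551.4, 146.2, 20.5]
ee_rot: [0.997, -0.075, 0.0, 0.0]
contact_force: [-0.6, -0.2, 0.7]
gripper_width: 73.1
```

Call:
servo_tool([
  [0.85,0,0,-1,0,0,0],
  [0.85,0,0,-2,0,0,0],
  [0.85,0,0,-4,0,0,0],
  [0.85,0,0,-4,0,0,0],
  [0.85,0,-4.5,-2,0,0,0],
  [0.85,0,-4.5,0,0,0,0],
  [0.85,0,-4.5,0,0,0,0],
  [0.85,0,-4.5,0,0,0,0],
  [0.85,0,-4.5,0,0,0,0],
  [0.85,0,0,0,0,0,0],
])

```text
clock: 12.45
position: [585.2, 373.7, 150.4]
ee_rot: [0.997, -0.073, 0.001, -0.001]
contact_force: [0.8, -0.8, -1.3]
gripper_width: 72.6
```

Run:
```python
from h import *
o=[]
for n in("top","side"):
    d=get_image(n);im=d["image"];o.append(cv2.resize(im[:,:,::-1],(400,300)))
    h=cv2.cvtColor(im,cv2.COLOR_RGB2HSV);H,S,V=[h[...,i].astype(int) for i in range(3)]
    m=((H<8)|(H>170))&(S>130)&(V>60);x0,y0,x1,y1=(184,125,233,197) if n=="top" else (214,140,301,205)
    w=np.zeros_like(m);w[y0:y1,x0:x1]=m[y0:y1,x0:x1]
    try: print(n,"crimson",rect(d,w,23))
    except Exception as e: print(n,e)
    try: print("blue",rect(d,(H>108)&(H<130)&(S>120)&(V>60),46))
    except Exception as e: print(n,e)
cv2.imwrite("pics/p7.png",np.hstack(o));s=read_state();print(s["position"],s["contact_force"],s["gripper_width"])
```

```text
top crimson (((501.1578369140625, 156.60769653320312), (27.774377822875977, 93.12052154541016), 81.3453369140625), (198, 140, 18, 37))
blue (((539.9625244140625, -195.18130493164062), (25.595937728881836, 91.18299865722656), 81.35411834716797), (344, 124, 14, 37))
side crimson (((502.86773681640625, 154.82122802734375), (27.43392562866211, 94.23686218261719), 81.33287048339844), (238, 166, 40, 14))
blue (((542.1036987304688, -197.59930419921875), (26.316173553466797, 91.62541961669922), 81.3462905883789), (379, 213, 44, 21))
[584.48888198 369.43484832 150.37501864] [-0.81769529  0.78266351 -0.58030283] 72.71515301721222
```

View pics/p7.png

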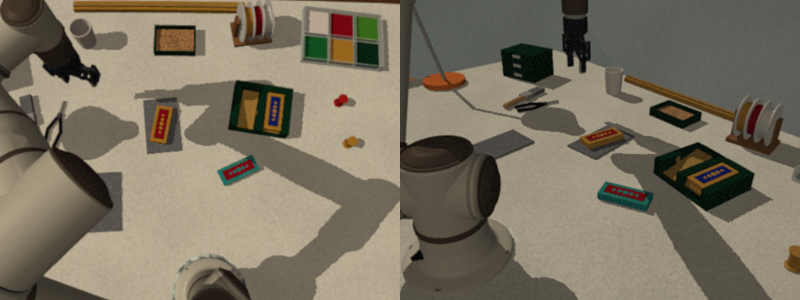

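The crimson miniature lies flat and face up on the far mat, at about (162,125) in the top half of the picture. The blue one hasn't moved, and the arm is clear.

Call:
servo_tool([
  [0.85,0,0,0,0,0,0],
  [0.85,0,0,0,0,0,0],
  [0.85,0,0,0,0,0,0],
])

```text
clock: 12.85
position: [585.1, 367.5, 151.2]
ee_rot: [0.997, -0.076, 0.0, -0.0]
contact_force: [-0.1, -0.3, 0.2]
gripper_width: 72.3
```

```bash
python3 -c "
from bench import *
print(job_done())"
```

```text
the job is handed in; nothing more can be done
None
```

The crimson miniature is lying flat and face up on the far grey mat, and I handed the job in at about 13 s of the 42 s allowed. I pressed its open-side end to the stop (about 12 N), gripped the raised end, lifted and levelled it. I lowered it until it touched the mat (about 9 N) before letting go.

- **Crimson:** its centre measures (501, 157) mm in the top camera and (503, 155) in the side camera. The mat's centre is about (502, 154), so it is within roughly 3 mm (limit 25 mm).
- **Blue:** it is unmoved to within about 0.2 mm in both views.
- **Arm:** it is clear of everything, with the force reading near zero.

**Disagreements:** the two cameras differ by about 2–3 mm throughout, and for the mat's centre by about 7 mm across. One by-eye reading of the raised edge was about 6 mm off the expected position. The gripper read 50 mm on the 52 mm wide miniature. None of these affected the result.

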